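# Check the home limit switch of a microscope stage and bring the carriage home

## Robot

A 6-joint arm with a two-finger parallel gripper is mounted at the origin on the work surface. World frame = base frame: x ahead of the robot, y to its left, z up, the work surface at z = 0. Lengths are in m, angles in rad, forces in N, time in s.
With the tool pointing down it reaches from about 0.35 to 0.775 m from the base axis. Payload 5.5 kg.
Tool frame: the origin (TCP) lies midway between the tips of the shut fingers; the grasp point (between the pads) lies behind it (env.grip_point_offset is the z of the grasp point in the tool frame, in m); z points along the fingers, y is the direction in which the jaws open and shut (so a half turn about z gives the same grasp; the last joint's range is limited). The gripper opens to 85 mm and grips with 20 to 120 N. Pads are 22 mm wide; open, the fingers measure 114 mm over their backs; the gripper's body (76 mm by 85 mm) begins 54 mm behind the grasp point. The pads swing forward as they close: fully open they stand 13 mm farther back than shut.
Start: joints at [-1.372, 0.313, 0.046, 1.304, 0, 1.431], TCP at [0.191, -0.542, 0.231] pointing down, gripper open.
Joint ranges: [-2.76, 2.76], [-0.86, 1.69], [-1.03, 1.26], [-2.2, 2.34], [-1.47, 1.5], [-3.14, 3.14]. Speed limits (rad/s): [2.57, 2.57, 3.14, 3.14, 3.14, 3.14].

## Interface

Orientations are given as a unit quaternion [w, x, y, z].
In Python, from workcell import env, viewer gives the robot as it stands. The module is installed in compiled form; this text tells all that it offers.
- The arm moves only by the shell command python3 -m inch 'ROWS' [OPENING] [FORCE]. ROWS is JSON, a list of rows, each a list of 2 entries, a list of its own where there are three numbers: the shift along the tool's x, y, z in m, then the turn about the tool's z in degrees. In form: [[[tx, ty, tz], spin], ...]. A call has 1 to 5 rows; each row is the pose to reach, as a shift and turn from the pose measured when the call began, along the tool's axes at that moment; what a row does not reach only later rows make up. A row lasts 1/12 s, in which the tool goes at most 41.7 mm and 7.16 degrees, less where a joint would pass 70% of its speed; a pose out of reach is approached as far as the arm can. A call with a gripper value outside its range is refused whole. OPENING is the closure, from 0 (fully open) to 1 (shut), set as the call begins (- or left out, the last holds). The fingers move at their own pace and stop on an object; FORCE is the grip in N (left out, the last holds). Time passes only in rows, so rows that repeat a pose let the fingers close. It gives the time, the measured TCP pose, the force and the opening at its end, in the units of the state.
- env.get_state(): the state, without advancing time (a new reading comes with each control period).
- viewer.read_camera(name): name is "side" or "top"; returns a dict with "image" (384x512x3 uint8, red, green, blue), "depth" (384x512 float32, m along the optical axis (not along the pixel's ray), 0 where there is no reading), "vertical_fov" (degrees; the focal length in pixels is half the picture's height over the tangent of half this angle, whatever the lens; pixels are square), "cx", "cy" (the principal point, pixels), "R" (3x3) and "t" (3): a world point X has camera coordinates R X + t. Camera axes: x right, y down, z forward; pixel columns grow to the right and rows downward; lengths in m; the calibration is good to about 2 mm. A picture is of the moment at which its call begins.
- env.hand_in(): hands the job in, once; it reports no verdict.
The state is a dict: "clock": time; "joint_pos": joint angles; "qvel": joint speeds; "tau": joint torques, N m; "tcp_pos": TCP position; "orientation": TCP orientation; "wrist_force": force on the tool from outside, world axes, zero at the start; "ft_torque": the same for the moment, N m; "finger_gap": finger opening in m.
Only numpy, scipy, OpenCV 4.12 (cv2) and the standard library are available. Lean on these libraries where they do the work, as an engineer would, in place of code of your own. Each camera call takes 0.05 s, during which the arm holds its last target. There are 200 camera calls.

## Task

The stage drive is off: check its home switch, the limit switch with the roller on its lever. First, with the carriage left where it is, push the roller lever over by hand, away from the carriage, until the switch trips (not as far as its stop), and let it spring back; then slide the carriage along its rails towards that switch until the cam on its side holds the switch tripped, and leave it there, clear of the end bumpers. Do not disturb the rod-lever switch or the loose things around the stage.

Things in the scene. Friction and masses are not known exactly. Their poses are not given: they have to be found in the camera images.
- stage: Fixed linear stage: dark steel bed 130 (x) x 530 (y) mm, 20 high, steel rails along y with tops at 36 mm. Origin: bed centre at table level; x across, away from the robot; y along the rails. End plates 62 mm high at y = +-251 to 265, rubber bumpers on them to y = +-245. A T-slot profile at x = 170 to 210, 20 high, carries a limit switch towards each end.
- carriage (a joint): Position in m of the carriage along the stage's y axis; 0: middle of the bed; range -0.195 to 0.195, where it meets a bumper. With the drive off it slides by hand against about 5 N of friction (up to about 9 N while its cam pushes the roller) and stays where it is left. It starts within 20 mm of the middle.
- carriage_centre (a point): Centre of the aluminium carriage, 55 mm above the table; axes as the stage's. Block 104 (x) x 100 (y) mm, top at 86 mm, with a round white specimen insert with a black rim on it (to 90 mm). Its plain end faces, 50 mm to either side in y, can be pushed with a fingertip at 45 to 82 mm above the table (the bed below is free above 36 mm).
- carriage_cam (a point): Middle of the flat flank of the steel cam on the carriage's +x side, 75 mm to +x of the carriage centre, 84 mm above the table (cam from 76 to 92). The flat runs 30 mm to either side of this point in y, then falls away at 45 degrees over the next 20 mm. The roller rides up the 45 degree end and onto the flat as the carriage passes.
- home_switch: Home limit switch (fixed): grey metal box 118 (x) x 40 (y) mm, top at 64 mm, with an upright shaft at its end nearest the rails and a lever with a roller. Origin: on the shaft axis at table level, 143.5 mm to +x of the stage's centre line; axes as the stage's. It stands towards the +y or the -y end, 128 to 152 mm from the middle of the stage.
- home_lever (a joint): Angle in rad of the home switch's lever, swinging level. 0: at rest, pointing to the stage's -x, towards the rails; positive: roller swung to the stage's +y. Springs back to 0 (0.4 N m/rad: 3 N at the roller at 0.5 rad). The switch trips at 0.44 rad away from the carriage and stays tripped beyond; hard stop at 1.22. With the roller on the flat of the cam: about 0.70.
- home_roller (a point): Centre of the black roller at the lever's end, 75 mm from the shaft, 82 mm above the table: upright, 22 mm in diameter, from 75 to 89 mm. The lever under it is a steel bar 12 mm wide, 67 to 73 mm above the table. Roller and bar can be pushed from the side with a fingertip; below them it is free down to bed and rails.
- rod_switch: The other limit switch (fixed), towards the opposite end of the stage: the same grey box, but its lever is a thin plain steel rod without a roller. Origin: on its shaft axis at table level, 143.5 mm to +x of the stage's centre line; axes as the stage's. To be left alone.
- rod_lever (a joint): Angle in rad of the rod lever about its shaft, 0 at rest, pointing to the stage's -x; positive: swung to +y. Springs back to 0.
- rod_tip (a point): Tip of the rod lever, 6 mm in diameter, 86 mm from its shaft, 85 mm above the table.
- screwdriver_grip (a point): Middle of the handle of a loose screwdriver, 190 mm long, lying across the +y end of the stage, just beyond its end plate. To be left alone.
- dish: Loose glass specimen dish with lid, 94 mm in diameter, 20 mm high, standing beyond the screwdriver at the stage's +y end. Origin: centre of its underside. To be left alone.
- slide_box: Loose black box for slides, 85 x 100 mm, 34 mm high, standing beyond the stage's -y end. Origin: centre of its underside. To be left alone.

How it is judged:
By the outcome, as a careful person would: the job done as asked, in the order asked, and still so for the second after the job is handed in, with the robot touching nothing.
It also fails if it takes over 54 s, if anything falls off the work surface, if the arm or the gripper's body presses on something with over 40 N, if the wrist force passes 120 N, or if a joint passes its speed limit or range.

## Working session

There is one attempt and no reset: what is moved stays moved. The work goes in short steps, Python scripts to look and compute and a shell command to move; the robot and the scene stay as the last step left them, time stands still between calls to the robot, and variables do not carry over. Pictures are saved under pics/ and viewed, on a budget of 10 in all, crops included, one or two more only if the job needs it, and the job is handed in when it is done.

```bash
mkdir -p pics; cat > h.py <<'E'
import numpy as np, cv2
from workcell import env, viewer
def cam(n):
    c=viewer.read_camera(n); c['f']=c['image'].shape[0]/2/np.tan(np.radians(c['vertical_fov'])/2); return c
def cloud(c):
    h,w=c['depth'].shape; u,v=np.meshgrid(np.arange(w),np.arange(h)); d=c['depth']
    P=np.stack([(u-c['cx'])/c['f']*d,(v-c['cy'])/c['f']*d,d],-1)
    X=(P-c['t'])@np.array(c['R']); X[d==0]=np.nan; return X
def ray(c,u,v,z):
    R=np.array(c['R']); o=-R.T@c['t']; d=R.T@np.array([(u-c['cx'])/c['f'],(v-c['cy'])/c['f'],1]); return o+d*(z-o[2])/d[2]
def save(c,n): cv2.imwrite('pics/'+n,c['image'][:,:,::-1])
E
python3 - <<'E'
from h import *
for n in('top','side'):
    c=cam(n); save(c,n+'1.png'); print(n,c['f'],c['cx'],c['cy'],np.round(-np.array(c['R']).T@c['t'],3),np.round(c['R'],3).tolist())
print(env.get_state(), env.grip_point_offset)
E
```

```text
top 466.944070594907 255.65726643465274 190.36695545229944 [0.377 0.007 1.414] [[-0.005, -1.0, -0.001], [-0.992, 0.005, -0.123], [0.123, 0.0, -0.992]]
side 380.4873736994385 254.27935529283792 200.6782959019151 [0.314 0.806 0.843] [[-0.96, -0.281, 0.004], [-0.193, 0.648, -0.737], [0.205, -0.708, -0.676]]
{'clock': 0.1, 'joint_pos': array([-1.37161499e+00,  3.13928420e-01,  4.51084264e-02,  1.30362864e+00,
       -2.99167739e-05,  1.43117744e+00]), 'qvel': array([-0.00034869, -0.00147028,  0.00491362, -0.00090212,  0.00098799,
        0.00069244]), 'tau': array([ 2.03601645e-03, -4.81724095e+01,  2.99244064e+01,  1.27310501e-02,
       -1.39054205e-04, -1.33612023e-06]), 'tcp_pos': array([ 0.19098456, -0.54186707,  0.23050276]), 'orientation': array([-8.25343134e-04,  9.85685742e-01,  1.68591032e-01, -3.95520159e-05]), 'wrist_force': array([ 0.20902242, -1.02404253,  0.11351483]), 'ft_torque': array([-0.02101678, -0.01331764, -0.01862562]), 'finger_gap': 0.08553112748986791} -0.0187
```

View pics/top1.png

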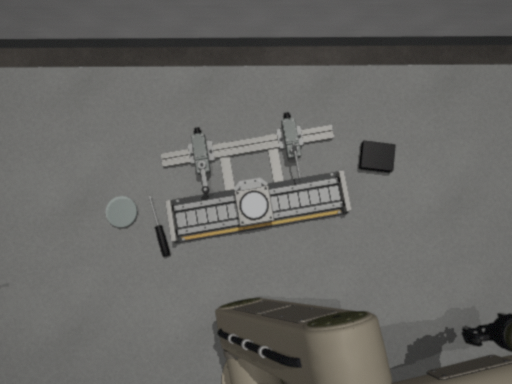

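View pics/side1.png

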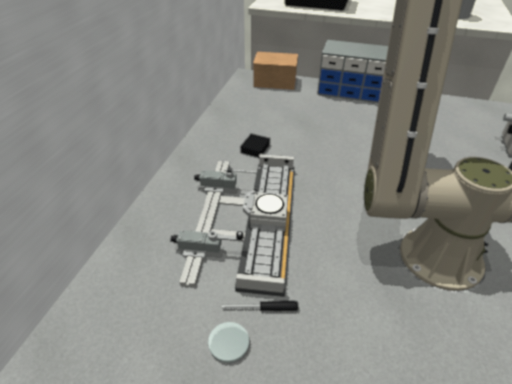

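The top view shows the roller switch on the left (+y), with its roller at about (205,188). The rod switch is on the right at (297,170), the carriage insert at (254,205), and the end plates at (172,222) and (345,192). Next I'll measure these.

```bash
python3 - <<'E'
from h import *
c=cam('top'); X=cloud(c); im=c['image'].astype(int); h,w=im.shape[:2]
u,v=np.meshgrid(np.arange(w),np.arange(h)); roi=(u>150)&(u<360)&(v>100)&(v<260)
# insert
m=((im.min(2)>185)&roi&(abs(u-254)<25)&(abs(v-205)<25)).astype(np.uint8)
n,l,s,ce=cv2.connectedComponentsWithStats(m); k=1+s[1:,4].argmax(); ins=ray(c,*ce[k],.09); print('insert',ce[k],s[k],ins)
# bed outline incl end plates: points z .045-.07 near ends
z=X[:,:,2]
for nm,a,b in(('L',160,185),('R',330,355)):
    q=roi&(u>a)&(u<b)&(v>165)&(v<248)&(z>.05)&(z<.075); P=X[q]; print(nm,q.sum(),np.median(P,0) if q.sum() else '', P.min(0),P.max(0))
    r=cv2.minAreaRect(P[:,:2].astype(np.float32)); print(r)
# home roller dark
m=((im.max(2)<60)&roi&(abs(u-205)<10)&(abs(v-186)<14)); print('roller dark',m.sum(),u[m].mean(),v[m].mean(),ray(c,u[m].mean(),v[m].mean(),.089), np.nanmax(z[m]))
# switch boxes z .055-.075
for nm,a,b in(('home',185,212),('rod',278,305)):
    q=roi&(u>a)&(u<b)&(v>110)&(v<176)&(z>.055)&(z<.075); r=cv2.minAreaRect(X[q][:,:2].astype(np.float32)); print(nm,q.sum(),r)
t=X[roi&(z>.078)&(z<.1)&(abs(u-254)<25)]; print('carr top',len(t),cv2.minAreaRect(t[:,:2].astype(np.float32)),np.median(t[:,2]))
s=cv2.resize(c['image'][115:265,145:365],None,fx=3.6,fy=3.6,interpolation=cv2.INTER_CUBIC); cv2.imwrite('pics/crop.png',s[:,:,::-1])
E
```

```text
Traceback (most recent call last):
ValueError: attempt to get argmax of an empty sequence
```

```bash
cat > m.py <<'E'
from h import *
c=cam('top'); X=cloud(c); im=c['image'].astype(int); h,w=im.shape[:2]
u,v=np.meshgrid(np.arange(w),np.arange(h)); roi=(u>150)&(u<360)&(v>100)&(v<260); z=X[:,:,2]
print('ins px',im[205,254],im[190:222:3,254].min(1), 'z',z[205,254])
m=((im.min(2)>.9*im[205,254].min())&roi&(abs(u-254)<14)&(abs(v-205)<14))
print('insert',m.sum(),ray(c,u[m].mean(),v[m].mean(),.09))
for nm,a,b in(('L',160,185),('R',330,355)):
    q=roi&(u>a)&(u<b)&(v>165)&(v<248)&(z>.05)&(z<.075); print(nm,q.sum(),cv2.minAreaRect(X[q][:,:2].astype(np.float32)))
m=((im.max(2)<60)&roi&(abs(u-205)<10)&(abs(v-186)<14)); print('roller dark',m.sum(),u[m].mean(),v[m].mean(),ray(c,u[m].mean(),v[m].mean(),.089), z[m].max())
for nm,a,b in(('home',185,212),('rod',278,305)):
    q=roi&(u>a)&(u<b)&(v>110)&(v<176)&(z>.055)&(z<.075); print(nm,q.sum(),cv2.minAreaRect(X[q][:,:2].astype(np.float32)))
t=X[roi&(z>.078)&(z<.1)&(abs(u-254)<25)]; print('carr top',len(t),cv2.minAreaRect(t[:,:2].astype(np.float32)),np.median(t[:,2]))
s=cv2.resize(c['image'][115:265,145:365],None,fx=3.6,fy=3.6,interpolation=cv2.INTER_CUBIC); cv2.imwrite('pics/crop.png',s[:,:,::-1])
E
python3 m.py
```

```text
ins px [175 176 177] [109 165 175 175 175 175 175 174 175 146 107] z 0.0906025410821225
insert 465 [0.5000675  0.01213888 0.09      ]
L 241 ((0.46004408597946167, 0.2528306245803833), (0.11874590814113617, 0.02026142179965973), 9.602239608764648)
R 238 ((0.5434515476226807, -0.24993613362312317), (0.11915180087089539, 0.021742386743426323), 10.29547119140625)
roller dark 63 205.57142857142858 193.9206349206349 [0.53165867 0.1503699  0.089     ] 0.08952161649405804
home 493 ((0.657696545124054, 0.17158812284469604), (0.14045818150043488, 0.0402454249560833), 9.266286849975586)
rod 458 ((0.7076568007469177, -0.09733104705810547), (0.12838773429393768, 0.04011833667755127), 9.957326889038086)
carr top 1402 ((0.5119383931159973, 0.015173349529504776), (0.12540170550346375, 0.09593643993139267), 9.037850379943848) 0.08757007497012398
```

View pics/crop.png

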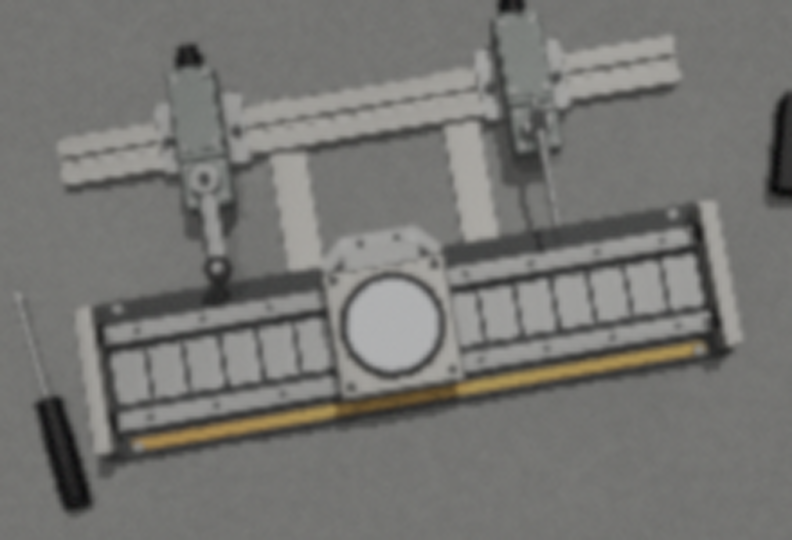

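```bash
cat >> h.py <<'E'
YAW=np.radians(9.42); C=np.array([.5017,.0014]); XS=np.array([np.cos(YAW),np.sin(YAW)]); YS=np.array([-XS[1],XS[0]])
def go(xs,ys,z):
    "tool-axis shift from here to a stage-frame target"
    from scipy.spatial.transform import Rotation as Ro
    s=env.get_state(); q=s['orientation']; R=Ro.from_quat(q[[1,2,3,0]]).as_matrix(); p=s['tcp_pos']
    T=np.array([*(C+xs*XS+ys*YS),z]); d=T-p
    print('t',s['clock'],'stage',np.round([(p[:2]-C)@XS,(p[:2]-C)@YS,p[2]],4),'shift',np.round(R.T@d,4),'|d|',round(np.linalg.norm(d),3),'spin',round(np.degrees(np.arctan2(R[1,0],R[0,0])-YAW),2),'F',np.round(s['wrist_force'],1),'gap',round(s['finger_gap'],4))
E
python3 -m inch '[[[0.03,-0.026,0],2],[[0.06,-0.052,0],4],[[0.09,-0.078,0],6],[[0.12,-0.104,0],8],[[0.15,-0.13,0],10]]' 1 60
python3 -c "
from h import *
go(.078,.098,.2)"
```

```text
clock: 0.62
tcp_pos: [0.2897, -0.3679, 0.2307]
orientation: [-0.001, 0.997, 0.081, -0.0]
wrist_force: [1.2, -0.2, 0.1]
finger_gap: 0.0258
t 0.6167 stage [-0.2696 -0.3296  0.2307] shift [ 0.3464 -0.4285  0.0313] |d| 0.552 spin -0.16 F [ 1.2 -0.2  0.1] gap 0.0258
```

```bash
python3 -m inch '[[[0.025,-0.031,0],0],[[0.05,-0.062,0],0],[[0.075,-0.093,0],0],[[0.1,-0.124,0],0],[[0.125,-0.155,0],0]]' >/dev/null
python3 -m inch '[[[0.025,-0.031,0],0],[[0.05,-0.062,0],0],[[0.075,-0.093,0],0],[[0.1,-0.124,0],0],[[0.125,-0.155,0],0]]'
python3 -c "
from h import *
go(.078,.098,.13)"
```

```text
clock: 1.45
tcp_pos: [0.4875, -0.0178, 0.2313]
orientation: [-0.0, 0.997, 0.081, 0.0]
wrist_force: [0.7, -0.7, 0.3]
finger_gap: 0.0002
t 1.45 stage [-0.0171 -0.0166  0.2313] shift [ 0.0947 -0.1148  0.1015] |d| 0.18 spin -0.16 F [ 0.7 -0.7  0.3] gap 0.0002
```

```bash
python3 -m inch '[[[0.025,-0.03,0.015],0],[[0.05,-0.06,0.04],0],[[0.075,-0.09,0.07],0],[[0.095,-0.115,0.1],0],[[0.095,-0.115,0.1],0]]'
python3 - <<'E'
from h import *
go(.078,.098,.070)
for n in('top','side'):
    c=cam(n); save(c,n+'2.png')
a=cv2.imread('pics/top2.png')[115:265,145:365]; b=cv2.imread('pics/side2.png')[150:310,160:320]
cv2.imwrite('pics/both2.png',np.hstack([cv2.resize(a,(440,300)),cv2.resize(b,(300,300))]))
E
```

```text
clock: 1.87
tcp_pos: [0.5623, 0.1144, 0.1275]
orientation: [-0.001, 0.997, 0.082, -0.002]
wrist_force: [-0.1, 0.4, -0.0]
finger_gap: 0.0001
t 1.8667 stage [0.0783 0.1016 0.1275] shift [-0.0001  0.0037  0.0575] |d| 0.058 spin 0.02 F [-0.1  0.4 -0. ] gap 0.0001
```

View pics/both2.png

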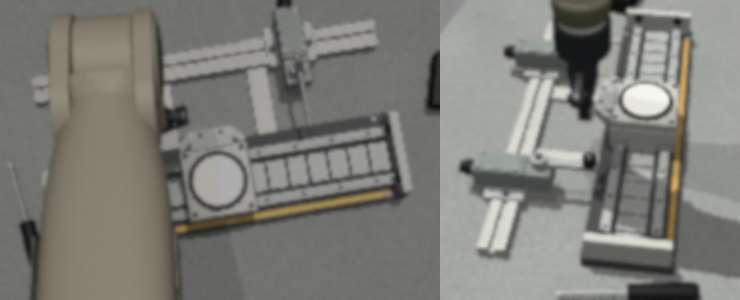

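The top view is blocked by the arm. In the side view the fingertip at (585,110) hangs between the cam and the roller at (590,160), as planned. I'll lower it now.

```bash
python3 -m inch '[[[0,0.003,0.02],0],[[0,0.003,0.04],0],[[0,0.003,0.0575],0],[[0,0.003,0.0575],0]]'
python3 -m inch '[[[0,-0.008,0],0],[[0,-0.016,0],0],[[0,-0.022,0],0],[[0,-0.028,0],0]]'
python3 -c "
from h import *
go(.078,.160,.070)"
```

```text
clock: 2.3
tcp_pos: [0.5591, 0.1084, 0.0687]
orientation: [-0.0, 0.997, 0.082, -0.005]
wrist_force: [-1.4, -0.1, -0.1]
finger_gap: -0.0001
clock: 2.63
tcp_pos: [0.5553, 0.1367, 0.0703]
orientation: [-0.0, 0.997, 0.082, -0.004]
wrist_force: [-1.0, -0.8, 0.4]
finger_gap: 0.0
t 2.6333 stage [0.075  0.1247 0.0703] shift [ 0.0029 -0.0353  0.0004] |d| 0.035 spin -0.05 F [-1.  -0.8  0.4] gap 0.0
```

```bash
python3 -m inch '[[[0.001,-0.008,0],0],[[0.002,-0.014,0],0],[[0.003,-0.02,0],0],[[0.003,-0.02,0],0]]'
python3 - <<'E'
from h import *
go(.078,.160,.070)
c=cam('side'); save(c,'side3.png')
b=c['image'][180:270,180:300]; cv2.imwrite('pics/s3.png',cv2.resize(b,None,fx=5,fy=5,interpolation=cv2.INTER_CUBIC)[:,:,::-1])
E
```

```text
clock: 2.97
tcp_pos: [0.5554, 0.1582, 0.0709]
orientation: [-0.0, 0.997, 0.082, -0.003]
wrist_force: [-0.5, -1.6, 2.0]
finger_gap: -0.0002
t 2.9667 stage [0.0787 0.1459 0.0709] shift [-0.0007 -0.0141  0.0009] |d| 0.014 spin 0.03 F [-0.5 -1.6  2. ] gap -0.0002
```

View pics/s3.png

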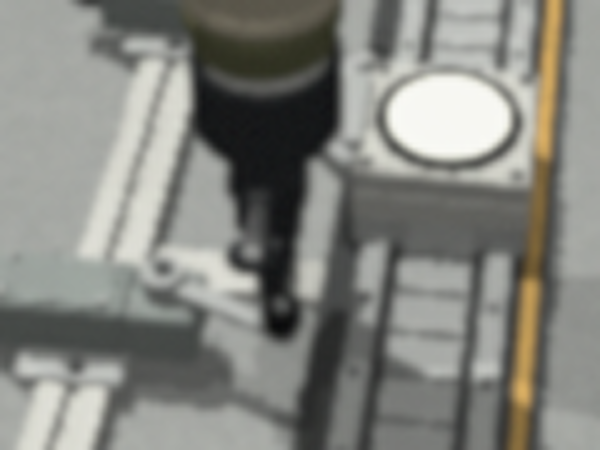

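The roller hub is at crop (280,310), which is pixel (236,242), and the lever has clearly swung. I'll work out its angle.

```bash
cat >> h.py <<'E'
def lever(c,u,v,z=.089,ysh=.1406):
    p=ray(c,u,v,z)[:2]-C; x,y=p@XS,p@YS; print('roller',round(x,4),round(y,4),'theta',round(np.arctan2(y-ysh,.1435-x),3),'r',round(np.hypot(y-ysh,.1435-x),4))
E
python3 - <<'E'
from h import *
c=cam('side'); lever(c,180+280/5-.4,180+310/5-.4)
f=cv2.imread('pics/side1.png'); cv2.imwrite('pics/s1.png',cv2.resize(f[200:270,200:290],None,fx=6,fy=6,interpolation=cv2.INTER_CUBIC))
E
```

```text
roller 0.0722 0.173 theta 0.427 r 0.0783
```

View pics/s1.png

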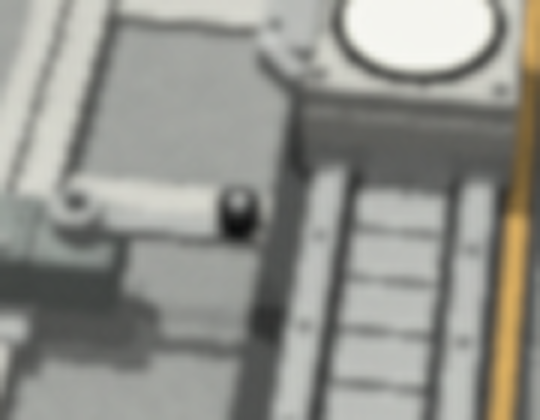

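```bash
python3 -m inch '[[[0,-0.005,0],0],[[0,-0.01,0],0],[[0,-0.013,0],0],[[0,-0.013,0],0]]'
python3 - <<'E'
from h import *
go(.078,.100,.070)
c=cam('side'); lever(c,239.1,232.3); 
b=c['image'][180:270,180:300]; cv2.imwrite('pics/s4.png',cv2.resize(b,None,fx=5,fy=5,interpolation=cv2.INTER_CUBIC)[:,:,::-1])
E
```

```text
clock: 3.4
tcp_pos: [0.555, 0.1701, 0.071]
orientation: [0.0, 0.997, 0.082, -0.002]
wrist_force: [4.0, -3.0, -0.1]
finger_gap: 0.0001
t 3.4 stage [0.0802 0.1577 0.071 ] shift [-0.0022  0.0577  0.0011] |d| 0.058 spin -0.04 F [ 4.  -3.  -0.1] gap 0.0001
roller 0.0681 0.1392 theta -0.019 r 0.0754
```

View pics/s4.png

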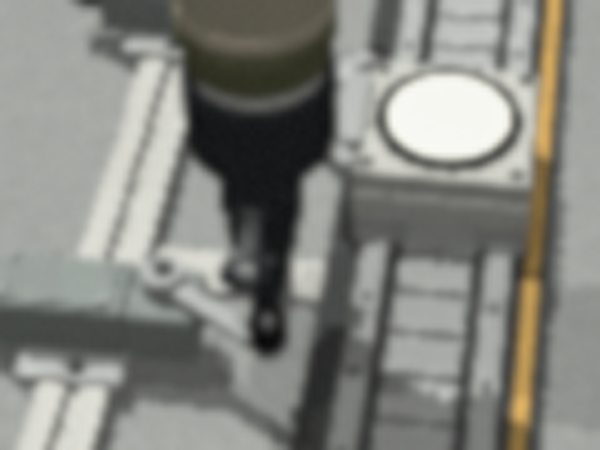

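The rest hub position gives θ = -0.02, so the calibration holds. The hub is now at crop (267,324).

```bash
python3 - <<'E'
from h import *
c=cam('side')
for y in(.1392,.1406): lever(c,180+267/5-.4,180+324/5-.4,ysh=y)
E
```

```text
roller 0.0774 0.1834 theta 0.59 r 0.0795
roller 0.0774 0.1834 theta 0.575 r 0.0787
```

```bash
python3 -m inch '[[[0,-0.004,0],0],[[0,-0.005,0],0],[[0,-0.005,0],0]]'
python3 -m inch '[[[-0.001,0.016,0],0],[[-0.002,0.032,0],0],[[-0.002,0.048,0],0],[[-0.002,0.062,0],0],[[-0.002,0.062,0],0]]'
python3 -m inch '[[[0,0.001,-0.03],0],[[0,0.001,-0.065],0],[[0,0.001,-0.095],0],[[0,0.001,-0.095],0]]'
python3 -c "
from h import *
go(0,-.085,.165)
c=cam('side'); save(c,'side5.png')
z=cv2.imread('pics/side1.png').astype(int)-c['image'][:,:,::-1]; a=abs(z).max(2)[222:245,225:250]; print('diff vs start at roller',a.max(),(a>25).sum())
a=abs(z).max(2)[195:215,255:285]; print('diff at insert',a.max())"
```

```text
clock: 3.75
tcp_pos: [0.5558, 0.1728, 0.0711]
orientation: [0.001, 0.997, 0.082, -0.001]
wrist_force: [5.1, -4.7, -1.5]
finger_gap: -0.0
clock: 4.17
tcp_pos: [0.5643, 0.1096, 0.0709]
orientation: [0.001, 0.997, 0.081, -0.001]
wrist_force: [0.1, -0.4, -0.6]
finger_gap: 0.0005
clock: 4.5
tcp_pos: [0.568, 0.1096, 0.1724]
orientation: [0.0, 0.997, 0.081, 0.004]
wrist_force: [0.6, 0.1, 0.5]
finger_gap: -0.0004
t 4.5 stage [0.0831 0.0959 0.1724] shift [-0.0828  0.1811  0.007 ] |d| 0.199 spin -0.11 F [0.6 0.1 0.5] gap -0.0004
diff vs start at roller 46 4
diff at insert 27
```

```bash
python3 -m inch '[[[-0.017,0.036,0],0],[[-0.034,0.072,0],0],[[-0.051,0.108,0],0],[[-0.068,0.144,0],0],[[-0.083,0.181,0],0]]'
python3 -m inch '[[[0,0,0],0],[[0,0,0],0]]'
python3 - <<'E'
from h import *
go(0,-.085,.060)
c=cam('side'); cv2.imwrite('pics/s6.png',cv2.resize(c['image'][150:270,170:310],None,fx=5,fy=5,interpolation=cv2.INTER_CUBIC)[:,:,::-1])
E
```

```text
clock: 4.97
tcp_pos: [0.5127, -0.0828, 0.1683]
orientation: [-0.0, 0.997, 0.082, 0.002]
wrist_force: [0.9, -0.3, -0.1]
finger_gap: -0.0003
clock: 5.13
tcp_pos: [0.5115, -0.0841, 0.1672]
orientation: [-0.001, 0.997, 0.08, 0.001]
wrist_force: [0.6, 1.1, 0.6]
finger_gap: -0.0002
t 5.1333 stage [-0.0043 -0.0859  0.1672] shift [ 0.0041 -0.0007  0.1072] |d| 0.107 spin -0.28 F [0.6 1.1 0.6] gap -0.0002
```

View pics/s6.png

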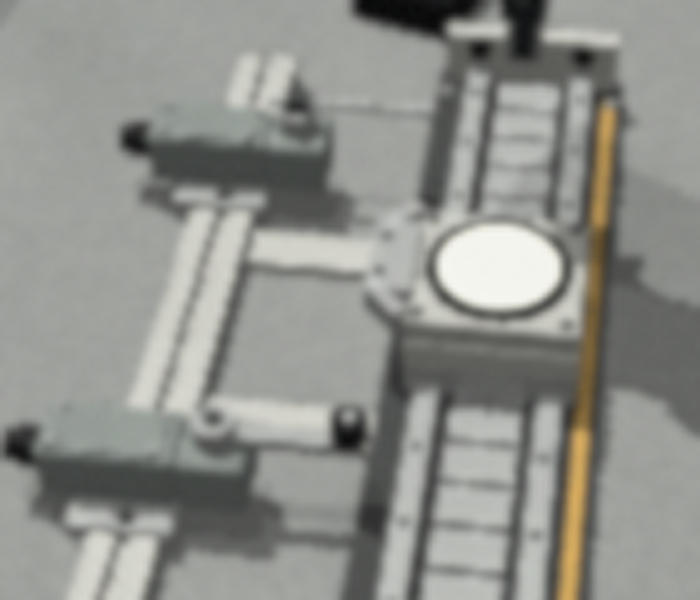

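The lever is back at rest (hub at (348,425)) and the carriage hasn't moved. I'll lower the tool and push the carriage.

```bash
python3 -m inch '[[[0.004,0,0.03],0],[[0.004,0,0.065],0],[[0.004,0,0.095],0],[[0.004,0,0.107],0],[[0.004,0,0.107],0]]'
python3 -m inch '[[[0,-0.01,0],0],[[0,-0.02,0],0],[[0,-0.03,0],0],[[0,-0.04,0],0],[[0,-0.05,0],0]]'
python3 -c "
from h import *
go(0,.08,.060)"
```

```text
clock: 5.6
tcp_pos: [0.5132, -0.0788, 0.0564]
orientation: [-0.003, 0.997, 0.082, -0.002]
wrist_force: [-0.3, 0.3, 0.1]
finger_gap: 0.0001
clock: 6.02
tcp_pos: [0.5058, -0.0294, 0.0577]
orientation: [-0.001, 0.997, 0.082, -0.002]
wrist_force: [1.0, -6.6, -4.2]
finger_gap: 0.0
t 6.0167 stage [-0.001  -0.031   0.0577] shift [ 0.001 -0.111 -0.002] |d| 0.111 spin 0.02 F [ 1.  -6.6 -4.2] gap 0.0
```

```bash
python3 -m inch '[[[0,-0.012,0],0],[[0,-0.024,0],0],[[0,-0.036,-0.001],0],[[0,-0.048,-0.002],0],[[0,-0.06,-0.002],0]]'
python3 -m inch '[[[0,-0.012,0],0],[[0,-0.024,0],0],[[0,-0.034,0],0],[[0,-0.042,0],0],[[0,-0.048,0],0]]'
cat > car.py <<'E'
from h import *
import sys
go(0,.112,.060)
c=cam('side'); im=c['image'].astype(int); n,l,s,ce=cv2.connectedComponentsWithStats((im[180:330,225:320].min(2)>.93*im[180:330,225:320].min(2).max()).astype(np.uint8))
for k in range(1,n):
    if s[k,4]>60: p=ray(c,ce[k][0]+225,ce[k][1]+180,.09)[:2]-C; print('white',s[k],np.round([p@XS,p@YS],4))
cv2.imwrite('pics/'+sys.argv[1],cv2.resize(c['image'][170:300,170:310],None,fx=4,fy=4,interpolation=cv2.INTER_CUBIC)[:,:,::-1])
E
python3 car.py s7.png
```

```text
clock: 6.43
tcp_pos: [0.4967, 0.0299, 0.0613]
orientation: [0.0, 0.997, 0.082, -0.0]
wrist_force: [1.8, -4.6, -1.5]
finger_gap: -0.0002
clock: 6.85
tcp_pos: [0.4893, 0.0771, 0.0625]
orientation: [0.002, 0.997, 0.082, 0.001]
wrist_force: [0.7, -8.5, -1.3]
finger_gap: 0.0001
t 6.85 stage [0.0002 0.0767 0.0625] shift [-0.0002 -0.0353  0.0023] |d| 0.035 spin 0.03 F [ 0.7 -8.5 -1.3] gap 0.0001
white [ 28  46  20  18 211] [0.0083 0.1467]
```

View pics/s7.png

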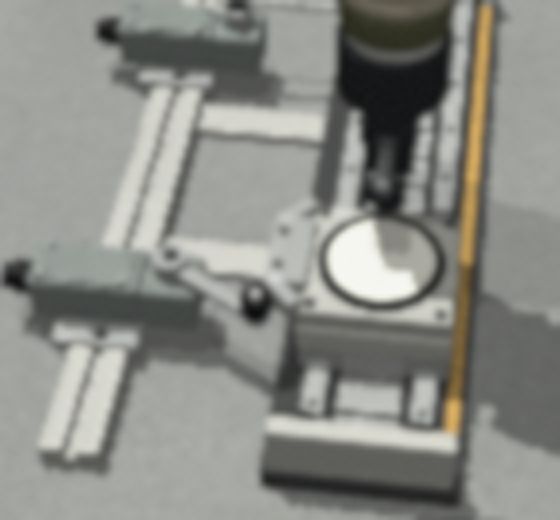

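The carriage is at about 0.143 and the roller is on the cam's 45° end. About 35 mm more is needed, so I'll push gently.

```bash
python3 -m inch '[[[0,-0.008,0],0],[[0,-0.016,0.001],0],[[0,-0.023,0.002],0],[[0,-0.028,0.002],0],[[0,-0.028,0.002],0]]'
python3 - <<'E'
from h import *
c=cam('side'); 
p=ray(c,170+382/4-.4,170+262/4-.4,.09)[:2]-C; print('before',p@XS,p@YS)
E
python3 car.py s8.png
```

```text
clock: 7.32
tcp_pos: [0.4851, 0.1064, 0.062]
orientation: [0.002, 0.997, 0.083, 0.002]
wrist_force: [-0.6, -3.0, 4.8]
finger_gap: -0.0002
before -0.002314721853302995 0.141492068860045
t 7.3667 stage [0.0008 0.1063 0.0619] shift [-0.0008 -0.0057  0.0019] |d| 0.006 spin 0.13 F [-0.7 -2.7  5.5] gap 0.0
white [ 26  54  22  19 227] [0.0084 0.1771]
```

View pics/s8.png

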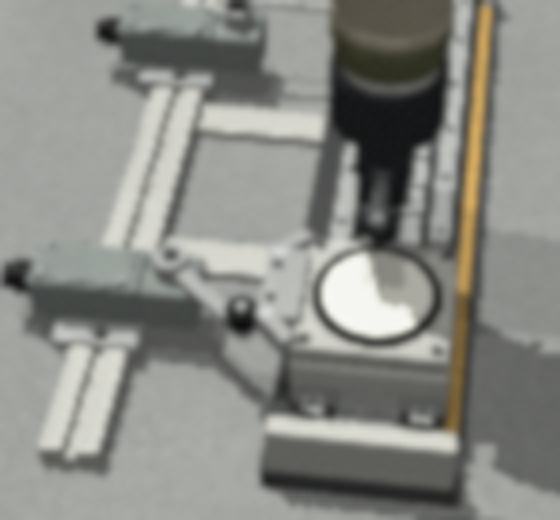

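```bash
python3 -m inch '[[[0,0.01,0],0],[[0,0.025,0],0],[[0,0.04,0],0],[[0,0.05,0],0],[[0,0.05,0],0]]'
python3 -m inch '[[[0,0,-0.03],0],[[0,0,-0.065],0],[[0,0,-0.1],0],[[0,0.03,-0.13],0],[[0,0.06,-0.14],0]]'
python3 -m inch '[[[-0.03,0.03,0],0],[[-0.06,0.06,0],0],[[-0.08,0.09,0],0],[[-0.1,0.12,0],0],[[-0.1,0.15,0],0]]'
python3 - <<'E'
from h import *
c=cam('side')
p=ray(c,170+378/4-.4,170+294/4-.4,.09)[:2]-C; print('insert click',p@XS,p@YS); lever(c,170+240/4-.4,170+310/4-.4)
t=cam('top'); cv2.imwrite('pics/f.png',np.hstack([cv2.resize(t['image'][105:270,90:410],(500,258)),cv2.resize(c['image'][170:300,170:310],(278,258))])[:,:,::-1])
E
python3 car.py s9.png
```

```text
clock: 7.83
tcp_pos: [0.494, 0.0554, 0.0619]
orientation: [0.001, 0.997, 0.082, 0.002]
wrist_force: [0.4, 0.8, 0.7]
finger_gap: 0.0001
clock: 8.25
tcp_pos: [0.505, -0.0027, 0.2068]
orientation: [0.002, 0.996, 0.084, 0.005]
wrist_force: [1.4, -0.7, 0.2]
finger_gap: -0.0004
clock: 8.67
tcp_pos: [0.4281, -0.1676, 0.2064]
orientation: [0.001, 0.997, 0.083, 0.005]
wrist_force: [1.0, 0.4, 0.1]
finger_gap: 0.0003
insert click -0.0025296591129369776 0.1697815528774598
roller 0.0847 0.1935 theta 0.733 r 0.0792
t 8.7667 stage [-0.0971 -0.1583  0.2065] shift [ 0.0948 -0.2713  0.1462] |d| 0.322 spin -0.1 F [-0.4  1.1  0.9] gap 0.0001
white [ 26  54  26  19 396] [-0.0011  0.1697]
```

View pics/f.png

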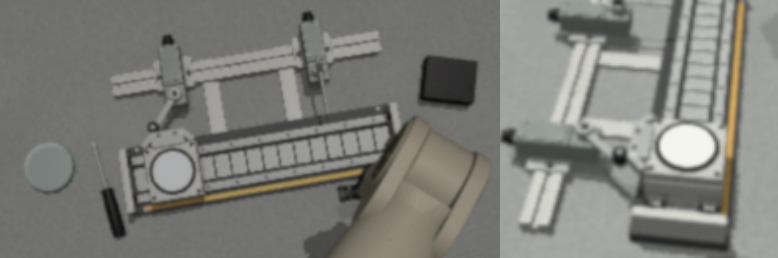

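The carriage is at about 0.170, clear of the bumper. The roller is on the cam's flat (θ about 0.7), and the loose items and the rod switch look undisturbed.

```bash
python3 -c "
from workcell import env
print(env.hand_in())"
```

```text
the job is handed in; nothing more can be done
None
```

The home switch check is done, and I handed the job in at about 8.8 s on the clock, well under the 54 s limit. The hand-in reports no verdict.

- **Lever by hand:** With the carriage still in its starting place, I pushed the roller lever towards +y with the shut fingertip. The camera put it at about 0.59 rad, and I pushed a few millimetres further. That is past the 0.44 trip point and well short of the 1.22 stop. It sprang back, and the side view showed the lever at rest and the carriage in its starting place.
- **Carriage:** I then pushed its -y end face until it stood at about +0.170 m. By my estimate the cam's flat holds the roller from about 0.159, and the bumper is at 0.195. The roller read 0.73 rad on the flat against the stated 0.70, which is within my measuring error. It stayed there after I took the tool away.
- **Disagreements:** I placed the insert by eye during the push and from the white mask afterwards. Together with the fingertip position, these put the carriage between 0.170 and 0.173, which doesn't change the result. Measured lever lengths came out at 78–80 mm instead of 75, so the lever angles are good to about 0.05 rad.
- **Surroundings:** In the last top and side views the rod switch, screwdriver, dish and slide box looked undisturbed, but I checked those by eye only. The arm was clear of everything, and the wrist force readings after each move stayed under 10 N.

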